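Change the bench supply over to mains through the breaker interlock

ROBOT

A 6-joint arm with a two-finger parallel gripper is mounted at the origin on the work surface. World frame = base frame: x ahead of the robot, y to its left, z up, the work surface at z = 0. Lengths are in m, angles in rad, forces in N, time in s.
With the tool pointing down it reaches from about 0.425 to 0.925 m from the base axis. Payload 12.5 kg.
Tool frame: the origin (TCP) lies on the centre line of the jaws, within the pads' length; the fingertips stand 8 mm ahead of it and the grasp point (between the pads) lies 11 mm behind it; z points along the fingers, y is the line along which they close (so a half turn about z gives the same grasp; the last joint's range is limited). The gripper opens to 85 mm and grips with 20 to 120 N. Pads are 22 mm wide; open, the fingers measure 114 mm over their backs; the gripper's body (76 mm by 85 mm) begins 54 mm behind the grasp point. The pads swing forward as they close: fully open they stand 13 mm farther back than shut.
Start: joints at [1.108, 0.491, 1.559, -0, 1.092, -0.106], TCP at [0.218, 0.586, 0.239] pointing down, gripper open.
Joint ranges: [-3.1, 3.1], [-0.84, 2.19], [0.05, 2.79], [-1.13, 4.28], [0.06, 2.93], [-2.69, 2.69]. Speed limits (rad/s): [2.22, 2.22, 2.79, 3.14, 3.14, 3.14].

INTERFACE

Orientations are given as a rotation vector (axis times angle).
In Python, from cell import * gives the robot as it stands. The module is installed in compiled form; this text tells all that it offers.
- The arm moves only by the shell command python3 -m crank 'ROWS'. ROWS is JSON, a list of rows, each a list of 7 numbers: the shift along the tool's x, y, z in m, then the turn, a rotation vector about the tool's x, y, z in degrees, then the closure, from -1 (fully open) to 1 (shut). In form: [[x, y, z, rx, ry, rz, hand], ...]. A call has 1 to 12 rows; each row shifts and turns the commanded pose from where the row before left it, along the tool's axes as they then stand; what a row does not reach is not made up. A row lasts 1/12 s, in which the tool goes at most 41.7 mm and 7.16 degrees, less where a joint would pass 70% of its speed; a pose out of reach is approached as far as the arm can. A call is refused whole if a number of a shift passes 0.0417 or a number of a turn 7.16, either way. A call with a gripper value outside its range is refused whole. The fingers move at their own pace and stop on an object; the grip force is fixed at half the most. Time passes only in rows, so rows that do not move let the fingers close. It gives the time, the measured TCP pose, the force, the opening and the grip force at its end, in the units of the state.
- get_state(): the state, without advancing time (a new reading comes with each control period).
- grab_frame(name): name is "side" or "top"; returns the picture (384x512x3 uint8, red, green, blue); there is no depth.
- camera_model(name): a dict with "intrinsics" (3x3 intrinsics, pixels), "k1" (the pictures are not rectified: a ray, as slopes to the right and down, at radius r is drawn at 1 + k1 r^2 times it, then the intrinsics apply), "eye" and "orientation" of the camera in the world. Camera axes: x right, y up, looking along -z (the intrinsics and any distortion apply to the point x, -y, -z); pixel columns grow to the right and rows downward; lengths in m; the calibration is good to about 2 mm. A picture is of the moment at which its call begins. camera_model takes no time and is no camera call.
- sign_off(): hands the job in; it is judged then, once.
The state is a dict: "t": time; "joints": joint angles; "joint_velocities": joint speeds; "joint_efforts": joint torques, N m; "tool_pos": TCP position; "tcp_rot": TCP orientation; "force": force on the tool from outside, world axes, zero at the start; "wrist_torque": the same for the moment, N m; "width": opening from 0.0 (shut) to 1.0 (fully open); "grasp_force": force on a finger pad.
Only numpy, scipy, OpenCV 4.12 (cv2) and the standard library are available. Lean on these libraries where they do the work, as an engineer would, in place of code of your own. Each camera call takes 0.05 s, during which the arm holds its last target. There are 200 camera calls.

TASK

The workshop's power box is running on the standby supply: change it over to mains by switching the standby breaker fully off, sliding the interlock bar fully across to the standby side, and switching the mains breaker fully on, each right up to its stop. If the mains breaker has tripped its lever will stop short of on; push it firmly back past off to reset it and then switch it on. Feel for what is blocked and never force a lever or the bar: all of them move with less than 15 N, and pressing on with over 20 N against a block or an end stop damages them; leave the tools beside the box where they are.

Things in the scene. Friction and masses are not known exactly. Their poses are not given: they have to be found in the camera images.
- panel: Fixed grey steel power box, desk-shaped, 280 (x) x 340 (y) mm, 80 mm high at the robot's side and 155 mm at the far side. Origin under its middle, y to its left. Tube handles stand out 34 mm on its left and right sides, socket outlets 18 mm on its front
- faceplate: Box's white sloping top plate, 285 x 328 mm. Origin: middle of its surface. Frame: x up the 15 degree slope (the ON direction), y left along the box, z out of the plate. The mains breaker (left) and standby breaker (right) stand proud of it; the steel interlock bar lies across them
- mains_front (a point): Middle of the front face of the mains breaker, the larger: 165 (x) x 105 (y) mm of black plastic, 16 mm proud of the faceplate at y = +65 mm, with covers 4 mm higher over 31 mm at both ends. The lever's hinge axis runs along y, 25 mm under this point
- mains_tip (a point): Middle of the top end of the mains toggle lever: a flat pale grey handle 26 mm wide (y) and 12 mm thick (x), 40 mm proud of the breaker front when upright; 65 mm from its hinge axis
- mains (a joint): Mains lever angle (rad): 0 off (leans 0.33 to -x), 0.33 upright, 0.66 on, a hard stop; past off, hard stop at -0.14. Starts at 0.03 to 0.14. About 5 N at its end moves it; stays where left. Bar on its side blocks it at 0.21. Tripped (in most starts, not visible), a latch inside blocks its inner end (mains_tail) at 0.26 until driven beyond -0.11, against some 11 N
- standby_front (a point): Middle of the front face of the standby breaker, the smaller: 140 (x) x 90 (y) mm, 16 mm proud of the faceplate at y = -65 mm, end covers as on the mains breaker. The lever's hinge axis runs along y, 25 mm under this point
- standby_tip (a point): Middle of the top end of the standby toggle lever: a flat pale grey handle 20 mm wide (y), 12 mm thick (x), 40 mm proud of the breaker front when upright; 65 mm from its hinge axis
- standby (a joint): Standby lever angle (rad): 0 off (leans 0.33 to -x), 0.33 upright, 0.66 on, hard stops at both ends. Starts on, at 0.60 to 0.66. About 5 N at its end moves it; it stays where it is left. Its inner end, on the stops, is standby_tail
- bar_knob (a point): Middle of the top of the round black knob, 16 mm in diameter, 26 mm high, in the middle of the interlock bar: steel, 124 (y) x 36 (x) x 5 mm, top face 29 mm above the faceplate and 13 mm above the breaker fronts. Knob axis at x = +20 mm of the faceplate; the bar spans x = +2 to +38 mm
- bar (a joint): Interlock bar travel (m): 0 at the mains side (left), locking mains off; grows to the right (-y) to a hard stop at 0.036, where it locks standby off; mains is clear beyond 0.029. Starts at 0 to 0.003. About 4 N moves it; stays where left. A standby lever still on stops it at 0.011. bar_peg, under it, meets its stops
- drill: Bystander: cordless drill standing on its battery beside the box, 185 mm long, 205 mm high; origin under its middle
- tape: Bystander: tape measure, 70 x 34 x 62 mm, origin under its middle
- driver: Bystander: screwdriver, 200 mm long, lying beside the box

How it is judged:
On the way, in this order (a step that is already met when the one before it is completed fails the run):
1. the standby lever is fully off (value of joint standby below 0.05 rad), for 0.1 s.
2. with the standby lever still off, the bar is fully across on the standby side (value of joint standby below 0.05 rad and value of joint bar above 0.033 m), for 0.1 s.
At the end, for the whole second after the job is handed in: The standby lever is off (below 0.05 rad), the interlock bar is across on the standby side (beyond 33 mm), and the mains lever is on (beyond 0.62 rad) and at rest (all of step 2 and value of joint mains above 0.62 rad and velocity of joint mains between -0.05 and 0.05 rad/s); the robot touches nothing.
It fails at once if a lever or the bar is forced: pressed with more than 20 N on its end stop or on what blocks it (contact force between any of mains_tail, standby_tail, bar_peg and anything else above 20 N or contact force between bar and mains above 20 N or contact force between bar and standby above 20 N).
It fails at once if a tool beside the box is moved more than 15 mm (distance of any of drill, tape, driver from where it was at the start of the episode above 0.015 m).
It also fails if it takes over 64 s, if anything falls off the work surface, if the arm or the gripper's body presses on something with over 40 N, if the wrist force passes 120 N, or if a joint passes its speed limit or range.

## Working session

There is one attempt and no reset: what is moved stays moved. The work goes in short steps, Python scripts to look and compute and a shell command to move; the robot and the scene stay as the last step left them, time stands still between calls to the robot, and variables do not carry over. Pictures are saved under pics/ and viewed, at most 10 in all, crops included, and the job is handed in when it is done.

```bash
mkdir -p pics
python3 - <<'E'
from cell import *
import cv2
s=get_state();print(s)
for n in("top","side"):
    cv2.imwrite(f"pics/{n}0.png",cv2.cvtColor(grab_frame(n),cv2.COLOR_RGB2BGR));print(camera_model(n))
E
```

```text
{'t': 0.0, 'joints': array([ 1.10838866e+00,  4.91618864e-01,  1.55947053e+00, -1.47026725e-05,
        1.09163918e+00, -1.05621899e-01]), 'joint_velocities': array([-0.00011524, -0.00081547, -0.00106458, -0.00074308,  0.00046291,
        0.00016373]), 'joint_efforts': array([ 1.76958434e-03, -6.18448591e+01, -2.61591482e+01, -8.23862911e-05,
        4.09560351e-03,  4.14647695e-05]), 'tool_pos': array([0.21819072, 0.58545361, 0.23868361]), 'tcp_rot': array([-5.57405111e-01, -3.09143653e+00,  1.71839723e-03]), 'force': array([ 0.59209347, -0.74462786,  0.01666637]), 'wrist_torque': array([-0.04467811, -0.03507628, -0.01086082]), 'grasp_force': 0.0, 'width': 0.9989459907142028}
{'intrinsics': array([[397.7246681 ,   0.        , 257.81822539],
       [  0.        , 397.7246681 , 192.28283473],
       [  0.        ,   0.        ,   1.        ]]), 'k1': -0.14021176968576232, 'eye': array([0.31127886, 0.02145062, 1.21529676]), 'orientation': array([ 0.14865064, -0.12283043, -1.55350856])}
{'intrinsics': array([[416.09574205,   0.        , 253.57749988],
       [  0.        , 416.09574205, 197.05683223],
       [  0.        ,   0.        ,   1.        ]]), 'k1': -0.043632435433937584, 'eye': array([ 0.06333201, -0.43047882,  0.81377498]), 'orientation': array([ 0.70876016, -0.28173647, -0.7499516 ])}
```

View pics/top0.png

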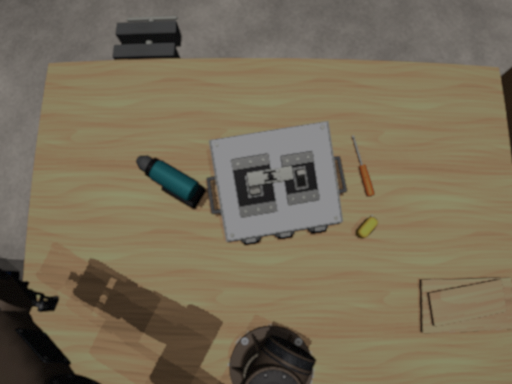

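View pics/side0.png

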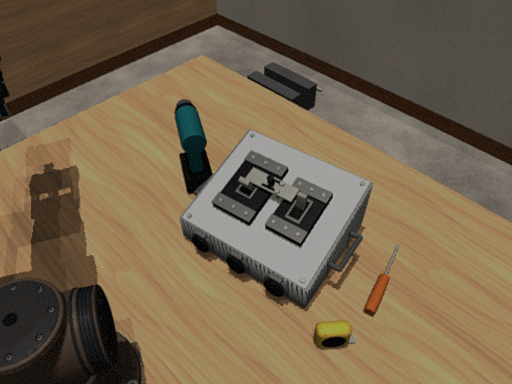

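Top: box plate corners near (210,140), (328,123), (341,222), (228,241); bar at (270,177), levers on it; drill to the left (170,180), tape (367,227), driver (363,170). Side: the same, with the knob near (270,182) and the standby lever near (300,200).

```bash
cat > h.py <<'E'
from cell import *
import cv2, numpy as np
from scipy.spatial.transform import Rotation as R
def ray(n,uv):
    m=camera_model(n);K=m["intrinsics"]
    d=(np.array(uv,float)-K[:2,2])/K[0,0]; rd=np.linalg.norm(d)
    r=rd
    for _ in range(30): r=rd/(1+m["k1"]*r*r)
    d=d*(r/rd)
    return m["eye"],R.from_rotvec(m["orientation"]).apply([d[0],-d[1],-1])
def onz(n,uv,z):
    e,d=ray(n,uv); return e+d*(z-e[2])/d[2]
def proj(n,P):
    m=camera_model(n);K=m["intrinsics"]
    p=R.from_rotvec(m["orientation"]).inv().apply(np.array(P)-m["eye"])
    d=np.array([p[0],-p[1]])/-p[2]; d*=1+m["k1"]*(d@d)
    return d*K[0,0]+K[:2,2]
E
python3 - <<'E'
from h import *
for n in("top","side"):
    im=cv2.imread(f"pics/{n}0.png");hsv=cv2.cvtColor(im,cv2.COLOR_BGR2HSV)
    m=cv2.inRange(hsv,(0,0,130),(180,30,255))
    m=cv2.morphologyEx(m,cv2.MORPH_OPEN,np.ones((3,3)))
    cs=cv2.findContours(m,cv2.RETR_EXTERNAL,cv2.CHAIN_APPROX_NONE)[0]
    c=max(cs,key=cv2.contourArea);h=cv2.convexHull(c)
    q=cv2.approxPolyDP(h,8,True)[:,0];print(n,cv2.contourArea(c),q.tolist())
    for p in q: print(p, onz(n,p,.081).round(4), onz(n,p,.1545).round(4))
    x,y=(222,138) if n=="top" else (205,140)
    cv2.imwrite(f"pics/{n}0c.png",cv2.resize(im[y:y+90,x:x+110] if n=="top" else im[y:y+110,x:x+140],None,fx=5.5,fy=5.5,interpolation=cv2.INTER_CUBIC))
E
```

```text
top 11283.0 [[325, 122], [339, 220], [228, 238], [212, 141]]
[325 122] [ 0.7264 -0.1573  0.081 ] [ 0.6995 -0.1457  0.1545]
[339 220] [ 0.4315 -0.1926  0.081 ] [ 0.4238 -0.1787  0.1545]
[228 238] [0.3764 0.1247 0.081 ] [0.3722 0.118  0.1545]
[212 141] [0.6632 0.1804 0.081 ] [0.6404 0.1701 0.1545]
side 15823.5 [[249, 131], [369, 181], [305, 287], [183, 217]]
[249 131] [0.7025 0.2404 0.081 ] [0.6384 0.1731 0.1545]
[369 181] [ 0.7729 -0.1129  0.081 ] [ 0.7017 -0.1448  0.1545]
[305 287] [ 0.4335 -0.1935  0.081 ] [ 0.3964 -0.2173  0.1545]
[183 217] [0.3758 0.1242 0.081 ] [0.3445 0.0685 0.1545]
```

View pics/top0c.png

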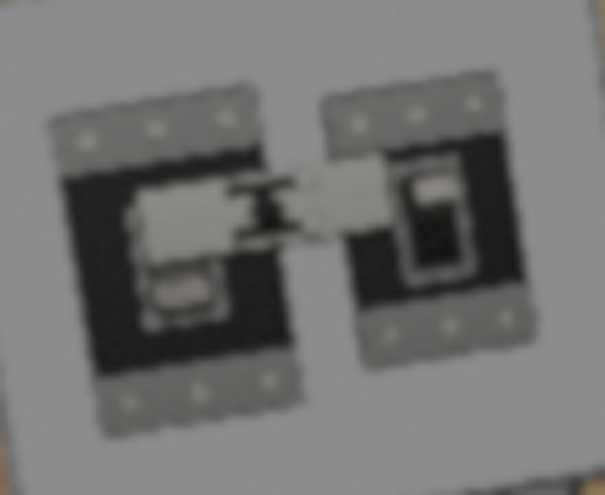

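View pics/side0c.png

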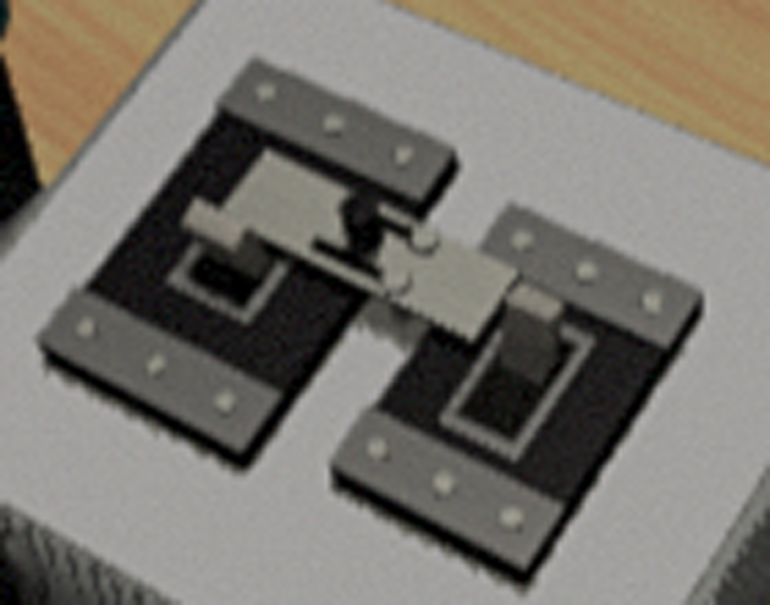

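Top crop: standby tip at crop (437,190), mains tip (182,291), knob (267,212). Side crop: standby tip (535,298), mains tip (213,222), knob top (362,212). Triangulate these and compare with the plate corners.

```bash
cat >> h.py <<'E'
def tri(a,b):
    A=0;B=0
    for n,uv in(("top",a),("side",b)):
        e,d=ray(n,uv);d=d/np.linalg.norm(d);M=np.eye(3)-np.outer(d,d);A=A+M;B=B+M@e
    return np.linalg.solve(A,B)
YAW=0.179
RP=R.from_euler("z",YAW)*R.from_euler("y",-15,degrees=True)
O=np.array([.537,-.0105,.1175])
def plate(P): return RP.inv().apply(np.array(P)-O)
def tcp():  # TCP in plate frame, mm, and error turn to the aligned tool
    s=get_state(); f=RP.inv().apply(s["force"])
    print("t",round(s["t"],2),"tcp_plate mm",(plate(s["tool_pos"])*1e3).round(1),"F plate",f.round(1),"w",round(s["width"],2)); return s
E
python3 - <<'E'
from h import *
for nm,a,b in(("sb",(437,190),(535,298)),("mains",(182,291),(213,222)),("knob",(267,212),(362,212))):
    P=tri(np.array(a)/5.5+(222,138)-.4,np.array(b)/5.5+(205,140)-.4);print(nm,P.round(4),(plate(P)*1e3).round(1))
s=tcp(); T=R.from_rotvec(s["tcp_rot"]);print(T.as_matrix().round(3))
for sg in(1,-1):
    G=R.from_matrix(np.column_stack([sg*RP.as_matrix()[:,0],-sg*RP.as_matrix()[:,1],-RP.as_matrix()[:,2]]))
    e=T.inv()*G;print(sg,np.degrees(e.as_rotvec()).round(1))
for nm,p in(("above sb",(45,-65,90)),):
    P=O+RP.apply(np.array(p)/1e3);print(P.round(3),"in tool",T.inv().apply(P-s["tool_pos"]).round(3))
E
```

```text
sb [ 0.5495 -0.0754  0.1765] [ 15.9 -66.1  56.8]
mains [0.4993 0.0486 0.1663] [-13.   64.9  54. ]
knob [0.5391 0.0067 0.1724] [19.2 16.5 51.7]
t 0.1 tcp_plate mm [-169.1  643.2  170.9] F plate [ 0.8 -0.1 -0.9] w 1.0
[[-0.937  0.349 -0.   ]
 [ 0.349  0.937 -0.001]
 [ 0.    -0.001 -1.   ]]
1 [-19.5   5.4 148.2]
-1 [ -4.1 -14.7 -30.5]
[ 0.568 -0.071  0.216] in tool [-0.557 -0.493  0.023]
```

```bash
python3 -m crank '[[0,0,-0.035,0,0,0,1],[0,0,-0.035,0,0,0,1],[0,0,-0.03,0,0,0,1],[0,0,0,-0.7,-2.45,-5.1,1],[0,0,0,-0.7,-2.45,-5.1,1],[0,0,0,-0.7,-2.45,-5.1,1],[0,0,0,-0.7,-2.45,-5.1,1],[0,0,0,-0.7,-2.45,-5.1,1],[0,0,0,-0.6,-2.45,-5,1],[0,0,0,0,0,0,1],[0,0,0,0,0,0,1]]'
cat >> h.py <<'E'
G=R.from_matrix(np.column_stack([-RP.as_matrix()[:,0],RP.as_matrix()[:,1],-RP.as_matrix()[:,2]]))
def go(p):
    s=tcp();T=R.from_rotvec(s["tcp_rot"]);P=O+RP.apply(np.array(p)/1e3)
    print("shift",(T.inv().apply(P-s["tool_pos"])*1e3).round(1),"turn",np.degrees((T.inv()*G).as_rotvec()).round(2))
E
python3 -c "
from h import *
go((50,-65,130))"
```

```text
t: 1.02
tool_pos: [0.2178, 0.5856, 0.3392]
tcp_rot: [-0.254, 2.869, 0.036]
force: [1.0, 0.2, -0.3]
width: 0.001
grasp_force: 0.0
t 1.02 tcp_plate mm [-143.5  643.4  267.9] F plate [ 0.9 -0.  -0.5] w 0.0
shift [-195.3 -708.   137.5] turn [ 0.04  0.02 -0.15]
```

```bash
python3 -m crank '[[-0.01,-0.035,0,0,0,0,1],[-0.01,-0.035,0,0,0,0,1],[-0.01,-0.035,0,0,0,0,1],[-0.01,-0.035,0,0,0,0,1],[-0.01,-0.035,0,0,0,0,1],[-0.01,-0.035,0,0,0,0,1],[-0.01,-0.035,0,0,0,0,1],[-0.01,-0.035,0,0,0,0,1],[-0.01,-0.035,0,0,0,0,1],[-0.01,-0.035,0,0,0,0,1]]'; python3 -m crank '[[-0.01,-0.035,0,0,0,0,1],[-0.01,-0.035,0,0,0,0,1],[-0.01,-0.035,0,0,0,0,1],[-0.01,-0.035,0,0,0,0,1],[-0.01,-0.035,0,0,0,0,1],[-0.01,-0.035,0,0,0,0,1],[-0.01,-0.035,0,0,0,0,1],[-0.01,-0.035,0,0,0,0,1],[-0.01,-0.035,0,0,0,0,1],[0,-0.035,0,0,0,0,1],[0,0,0,0,0,0,1],[0,0,0,0,0,0,1]]'
python3 -c "
from h import *
go((50,-65,100))"
```

```text
t: 1.85
tool_pos: [0.3761, 0.2567, 0.3653]
tcp_rot: [-0.252, 2.869, 0.038]
force: [1.2, 1.6, 1.1]
width: 0.001
grasp_force: 0.0
t: 2.85
tool_pos: [0.5235, -0.0726, 0.3875]
tcp_rot: [-0.248, 2.869, 0.038]
force: [0.0, -0.0, -0.5]
width: -0.001
grasp_force: 0.0
t 2.85 tcp_plate mm [ 46.4 -58.7 267.1] F plate [-0.1 -0.  -0.5] w -0.0
shift [ -3.5  -6.6 167. ] turn [ 0.11  0.05 -0.39]
```

```bash
python3 -m crank '[[-0.004,-0.007,0.035,0,0,-0.4,1],[0,0,0.035,0,0,0,1],[0,0,0.035,0,0,0,1],[0,0,0.035,0,0,0,1],[0,0,0.035,0,0,0,1],[0,0,0.025,0,0,0,1],[0,0,0.014,0,0,0,1],[0,0,0.01,0,0,0,1],[0,0,0,0,0,0,1],[0,0,0,0,0,0,1]]'
python3 - <<'E'
from h import *
go((50,-65,43))
a=grab_frame("side")[130:260,195:355];b=grab_frame("top")[120:250,200:360]
cv2.imwrite("pics/c1.png",cv2.cvtColor(cv2.resize(np.hstack([a,b]),None,fx=2.5,fy=2.5,interpolation=cv2.INTER_CUBIC),cv2.COLOR_RGB2BGR))
E
```

```text
t: 3.68
tool_pos: [0.5857, -0.0657, 0.1731]
tcp_rot: [-0.266, 2.866, 0.035]
force: [-0.0, -0.2, 1.1]
width: 0.002
grasp_force: 0.0
t 3.68 tcp_plate mm [ 51.2 -63.   43.8] F plate [ 0.2 -0.2  1.1] w 0.0
shift [ 1.2 -2.   0.8] turn [0.09 0.11 0.35]
```

View pics/c1.png

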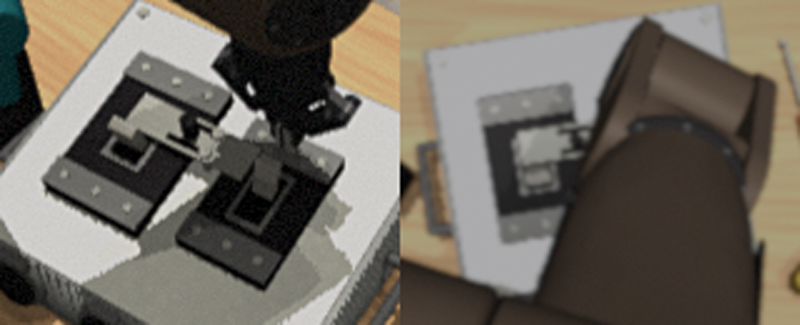

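Picture: fingers at (290,130) stand just behind the standby lever (265,165), clear of bar and covers. Push toward -x.

```bash
python3 -m crank '[[0.005,-0.002,0,0,0,0.3,1],[0.005,0,0,0,0,0,1],[0.005,0,0,0,0,0,1],[0.005,0,0,0,0,0,1],[0,0,0,0,0,0,1]]'
python3 -c "
from h import *
tcp()"; python3 -m crank '[[0.004,0,0,0,0,0,1],[0.004,0,0,0,0,0,1],[0.004,0,0,0,0,0,1],[0.004,0,0,0,0,0,1],[0,0,0,0,0,0,1]]'
python3 -c "
from h import *
tcp()"
```

```text
t: 4.2
tool_pos: [0.5667, -0.072, 0.168]
tcp_rot: [-0.258, 2.866, 0.035]
force: [0.7, 0.3, 1.2]
width: 0.003
grasp_force: 0.4
t 4.2 tcp_plate mm [ 30.7 -65.8  44.1] F plate [1.  0.2 1. ] w 0.0
t: 4.62
tool_pos: [0.5511, -0.0745, 0.1631]
tcp_rot: [-0.259, 2.868, 0.036]
force: [2.7, -0.6, 1.8]
width: -0.001
grasp_force: 1.0
t 4.62 tcp_plate mm [ 14.2 -65.5  43.4] F plate [ 2.9 -1.1  1.1] w -0.0
```

```bash
for r in 1; do python3 -m crank '[[0.003,0,0,0,0,0,1],[0.003,0,0,0,0,0,1],[0.002,0,0,0,0,0,1],[0,0,0,0,0,0,1]]' ; python3 -c "
from h import *
tcp()"; done; python3 -m crank '[[0.001,0,0,0,0,0,1],[0.001,0,0,0,0,0,1]]' >/dev/null;python3 -c "
from h import *
tcp()"; python3 -m crank '[[0.001,0,0,0,0,0,1],[0,0,0,0,0,0,1]]' >/dev/null;python3 -c "
from h import *
tcp()"
```

```text
t: 4.95
tool_pos: [0.5438, -0.0758, 0.1611]
tcp_rot: [-0.259, 2.868, 0.036]
force: [2.3, 0.3, 4.2]
width: -0.002
grasp_force: 1.8
t 4.95 tcp_plate mm [  6.5 -65.5  43.4] F plate [ 3.3 -0.1  3.5] w -0.0
t 5.12 tcp_plate mm [  4.9 -65.6  43.3] F plate [4.6 0.5 1. ] w -0.0
t 5.28 tcp_plate mm [  3.7 -65.5  43.2] F plate [ 4.4 -0.3 -0.1] w -0.0
```

```bash
python3 -m crank '[[0.001,0,0,0,0,0,1],[0,0,0,0,0,0,1]]' >/dev/null;python3 -c "
from h import *
tcp()";python3 -m crank '[[0.001,0,0,0,0,0,1],[0,0,0,0,0,0,1]]' >/dev/null;python3 -c "
from h import *
tcp()"
```

```text
t 5.45 tcp_plate mm [  2.7 -65.5  43.2] F plate [ 3.8 -0.  -0.9] w -0.0
t 5.62 tcp_plate mm [  1.8 -65.5  43.2] F plate [ 4.6  0.2 -0.9] w 0.0
```

```bash
python3 -m crank '[[0.001,0,0,0,0,0,1],[0,0,0,0,0,0,1]]' >/dev/null;python3 -c "
from h import *
tcp()"; python3 -m crank '[[0.0007,0,0,0,0,0,1],[0,0,0,0,0,0,1]]' >/dev/null;python3 -c "
from h import *
tcp()"
```

```text
t 5.78 tcp_plate mm [  0.8 -65.5  43.2] F plate [ 4.9  0.  -1.4] w 0.0
t 5.95 tcp_plate mm [  0.1 -65.6  43.3] F plate [ 4.3  0.1 -1.3] w -0.0
```

Run:
```python
from h import *
tcp()
a=grab_frame("side")[130:260,195:355]
cv2.imwrite("pics/c2.png",cv2.cvtColor(cv2.resize(a,None,fx=5,fy=4.6,interpolation=cv2.INTER_CUBIC),cv2.COLOR_RGB2BGR))
```

```text
t 5.95 tcp_plate mm [  0.1 -65.6  43.3] F plate [ 4.3  0.1 -1.3] w -0.0
```

View pics/c2.png

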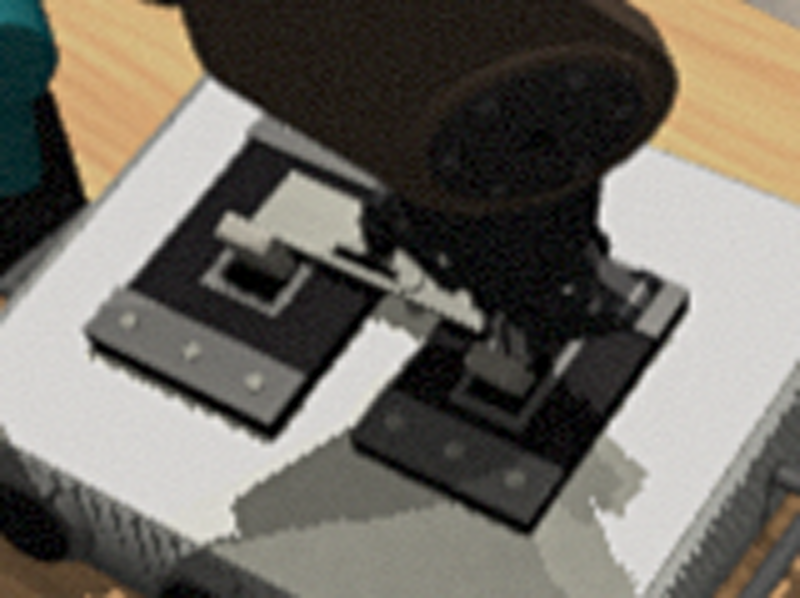

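Side crop: standby tip centre about (490,360), close to its off position; mains tip (245,235). Keep feeling.

```bash
python3 - <<'E'
from h import *
for a in(0,.05,.1,.15,.2):
    p=O+RP.apply([65e-3*np.sin(a-.33),-.065,-.009+.065*np.cos(a-.33)]);u=proj("side",p);print(a,((u-(195,130))*(5,4.6)).round())
E
python3 -m crank '[[0.001,0,0,0,0,0,1],[0,0,0,0,0,0,1]]' >/dev/null;python3 -c "
from h import *
tcp()"; python3 -m crank '[[0.0007,0,0,0,0,0,1],[0,0,0,0,0,0,1]]' >/dev/null;python3 -c "
from h import *
tcp()"
```

```text
0 [486. 360.]
0.05 [489. 354.]
0.1 [493. 347.]
0.15 [497. 341.]
0.2 [501. 335.]
t 6.17 tcp_plate mm [ -0.3 -65.7  43.4] F plate [ 7.9  1.2 -1.3] w -0.0
t 6.33 tcp_plate mm [ -0.4 -65.8  43.6] F plate [ 9.8  2.  -1.9] w -0.0
```

Off stop felt (9.8 N, no more motion). Lift and go to the left of the knob.

```bash
python3 -m crank '[[-0.004,0,0,0,0,0,1],[-0.002,0,-0.025,0,0,0,1],[-0.005,0,-0.025,0,0,0,1],[-0.01,0.03,0,0,0,0,1],[0,0.03,0,0,0,0,1],[0,0.03,0,0,0,0,1],[0,0.025,0,0,0,0,1],[0,0,0,0,0,0,1],[0,0,0,0,0,0,1]]'
python3 - <<'E'
from h import *
go((20,50,43))
a=grab_frame("side")[130:260,195:355]
cv2.imwrite("pics/c3.png",cv2.cvtColor(cv2.resize(a,None,fx=5,fy=4.6,interpolation=cv2.INTER_CUBIC),cv2.COLOR_RGB2BGR))
E
```

```text
t: 7.08
tool_pos: [0.5219, 0.0381, 0.2125]
tcp_rot: [-0.263, 2.869, 0.036]
force: [0.3, 0.2, -0.8]
width: 0.002
grasp_force: 0.0
t 7.08 tcp_plate mm [18.6 50.5 93.4] F plate [ 0.1  0.1 -0.9] w 0.0
shift [-1.5 -0.6 50.4] turn [ 0.12 -0.01  0.2 ]
```

View pics/c3.png

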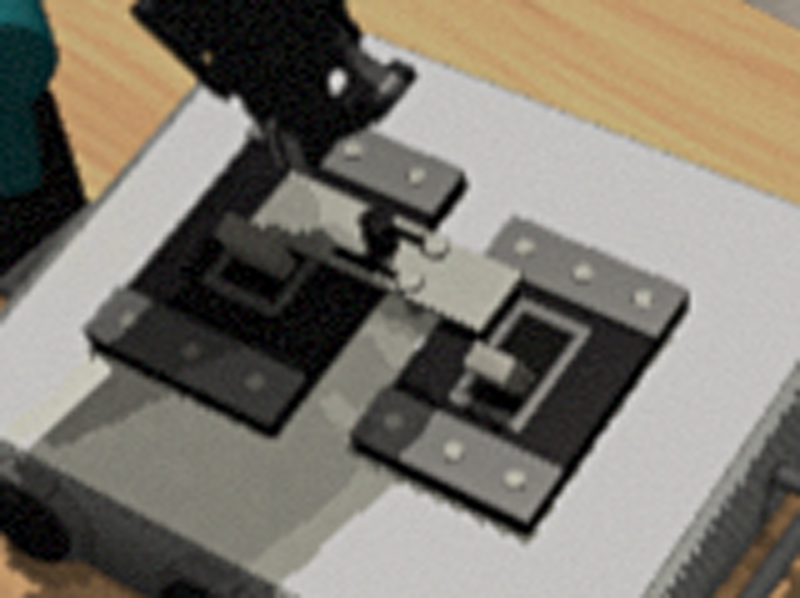

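Standby lever at (490,358) is off; fingers hang left of the knob (380,225). Lower and push in -y.

```bash
python3 -m crank '[[-0.001,0,0.02,0,0,0,1],[0,0,0.02,0,0,0,1],[0,0,0.01,0,0,0,1],[0,0,0,0,0,0,1]]'; python3 -c "
from h import *
tcp()"; python3 -m crank '[[0,-0.004,0,0,0,0,1],[0,-0.004,0,0,0,0,1],[0,-0.004,0,0,0,0,1],[0,-0.004,0,0,0,0,1],[0,0,0,0,0,0,1]]' >/dev/null; python3 -c "
from h import *
tcp()"; python3 -m crank '[[0,-0.004,0,0,0,0,1],[0,-0.004,0,0,0,0,1],[0,0,0,0,0,0,1]]' >/dev/null; python3 -c "
from h import *
tcp()"
```

```text
t: 7.47
tool_pos: [0.5361, 0.0388, 0.1627]
tcp_rot: [-0.258, 2.871, 0.036]
force: [0.1, 0.3, 0.2]
width: -0.002
grasp_force: 0.0
t 7.47 tcp_plate mm [19.3 48.7 41.7] F plate [0.2 0.3 0.1] w -0.0
t 7.88 tcp_plate mm [20.6 32.7 44.1] F plate [-0.1 -0.  -0.1] w 0.0
t 8.13 tcp_plate mm [20.6 24.8 43.8] F plate [0.3 1.2 0.2] w -0.0
```

```bash
python3 -m crank '[[0,-0.003,0,0,0,0,1],[0,-0.003,0,0,0,0,1],[0,0,0,0,0,0,1]]' >/dev/null
python3 - <<'E'
from h import *
tcp()
a=grab_frame("side")[130:260,195:355]
cv2.imwrite("pics/c4.png",cv2.cvtColor(cv2.resize(a,None,fx=5,fy=4.6,interpolation=cv2.INTER_CUBIC),cv2.COLOR_RGB2BGR))
E
```

```text
t 8.38 tcp_plate mm [20.5 19.  43.6] F plate [0.6 2.2 0.3] w 0.0
```

View pics/c4.png

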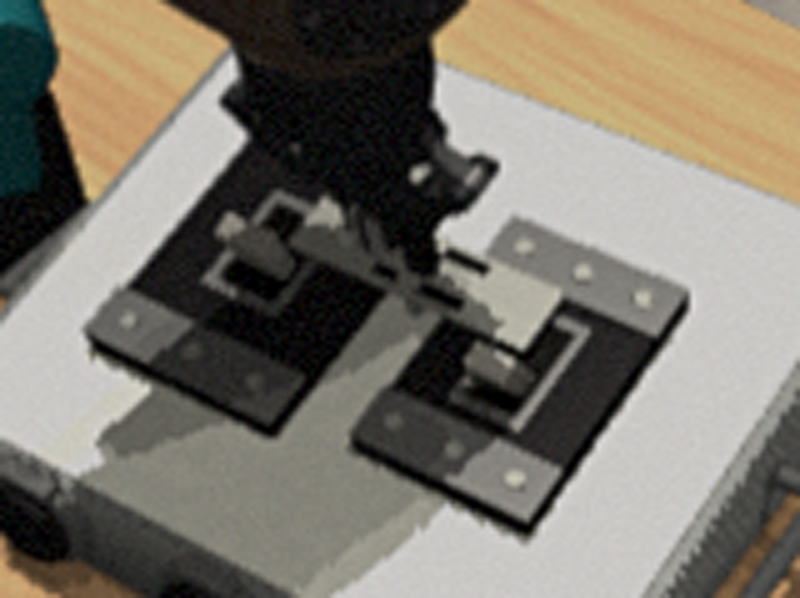

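Bar's far right corner has moved from about (521,268) to (562,288); bar is moving.

```bash
python3 - <<'E'
from h import *
for s in(0,.01,.02,.03,.036):
    print(s,((proj("side",O+RP.apply([.038,.019-.062-s,.029]))-(195,130))*(5,4.6)).round())
E
python3 -m crank '[[0,-0.003,0,0,0,0,1],[0,-0.002,0,0,0,0,1],[0,0,0,0,0,0,1]]' >/dev/null; python3 -c "
from h import *
tcp()"
```

```text
0 [517. 268.]
0.01 [536. 276.]
0.02 [556. 285.]
0.03 [576. 294.]
0.036 [589. 299.]
t 8.68 tcp_plate mm [20.5 14.2 43.5] F plate [1.1 1.5 1.2] w 0.0
```

```bash
python3 -m crank '[[0,-0.002,0,0,0,0,1],[0,-0.002,0,0,0,0,1],[0,0,0,0,0,0,1]]' >/dev/null; python3 -c "
from h import *
tcp()"; for i in 1; do python3 -m crank '[[0,-0.001,0,0,0,0,1],[0,0,0,0,0,0,1]]' >/dev/null; python3 -c "
from h import *
tcp()"; python3 -m crank '[[0,-0.001,0,0,0,0,1],[0,0,0,0,0,0,1]]' >/dev/null; python3 -c "
from h import *
tcp()"; done
```

```text
t 8.93 tcp_plate mm [20.4 10.2 43.5] F plate [0.6 2.8 1.5] w -0.0
t 9.1 tcp_plate mm [20.4  9.3 43.5] F plate [1.1 3.2 0.9] w -0.0
t 9.27 tcp_plate mm [20.4  8.4 43.5] F plate [1.2 2.9 1.3] w 0.0
```

```bash
python3 -m crank '[[0,-0.001,0,0,0,0,1],[0,0,0,0,0,0,1]]' >/dev/null; python3 -c "
from h import *
tcp()"; python3 -m crank '[[0,-0.001,0,0,0,0,1],[0,0,0,0,0,0,1]]' >/dev/null; python3 -c "
from h import *
tcp()"; python3 -m crank '[[0,-0.0007,0,0,0,0,1],[0,0,0,0,0,0,1]]' >/dev/null; python3 -c "
from h import *
tcp()"
```

```text
t 9.43 tcp_plate mm [20.4  7.4 43.5] F plate [0.6 3.  0.7] w 0.0
t 9.6 tcp_plate mm [20.4  6.4 43.5] F plate [0.8 3.2 1.3] w -0.0
t 9.77 tcp_plate mm [20.5  5.7 43.5] F plate [1.  3.2 1. ] w 0.0
```

```bash
python3 -m crank '[[0,-0.001,0,0,0,0,1],[0,0,0,0,0,0,1]]' >/dev/null; python3 -c "
from h import *
tcp()"; python3 -m crank '[[0,-0.0007,0,0,0,0,1],[0,0,0,0,0,0,1]]' >/dev/null; python3 -c "
from h import *
tcp()"
```

```text
t 9.93 tcp_plate mm [20.4  4.9 43.5] F plate [0.8 7.1 0.9] w 0.0
t 10.1 tcp_plate mm [20.4  4.7 43.5] F plate [ 2.6 10.9  1.6] w 0.0
```

Bar stop felt. Lift, go behind the mains lever.

```bash
python3 -m crank '[[0,0.004,0,0,0,0,1],[0,0,-0.025,0,0,0,1],[0,0,-0.02,0,0,0,1],[-0.004,0.03,0,0,0,0,1],[0,0.026,0,0,0,0,1],[0,0,0,0,0,0,1],[0,0,0.02,0,0,0,1],[0,0,0.02,0,0,0,1],[0,0,0.005,0,0,0,1],[0,0,0,0,0,0,1],[0,0,0,0,0,0,1]]'; python3 -c "
from h import *
go((22,65,43))"; python3 -m crank '[[0.004,0,0,0,0,0,1],[0.004,0,0,0,0,0,1],[0.004,0,0,0,0,0,1],[0,0,0,0,0,0,1]]'>/dev/null; python3 -c "
from h import *
tcp()"
```

```text
t: 11.02
tool_pos: [0.5377, 0.0543, 0.1661]
tcp_rot: [-0.259, 2.868, 0.035]
force: [-1.0, -1.3, -1.1]
width: -0.002
grasp_force: 0.0
t 11.02 tcp_plate mm [24.4 63.7 43.7] F plate [-1.5 -1.1 -0.8] w -0.0
shift [2.4 1.3 0.7] turn [0.06 0.07 0.05]
t 11.35 tcp_plate mm [11.5 64.1 44. ] F plate [ 0.9  0.2 -0.3] w -0.0
```

```bash
python3 -m crank '[[0.003,0,0,0,0,0,1],[0.003,0,0,0,0,0,1],[0.002,0,0,0,0,0,1],[0,0,0,0,0,0,1]]'>/dev/null; python3 -c "
from h import *
tcp()"; python3 -m crank '[[0.002,0,0,0,0,0,1],[0.001,0,0,0,0,0,1],[0,0,0,0,0,0,1]]'>/dev/null; python3 -c "
from h import *
tcp()"; python3 -m crank '[[0.001,0,0,0,0,0,1],[0.0005,0,0,0,0,0,1],[0,0,0,0,0,0,1]]'>/dev/null; python3 -c "
from h import *
tcp()"
```

```text
t 11.68 tcp_plate mm [ 4.8 63.9 43.7] F plate [ 3.2 -0.1 -0.3] w -0.0
t 11.93 tcp_plate mm [ 2.  63.9 43.7] F plate [ 4.7 -0.8 -0.9] w -0.0
t 12.18 tcp_plate mm [ 0.4 63.9 43.6] F plate [ 5.3  0.6 -0.7] w 0.0
```

```bash
python3 -m crank '[[0.001,0,0,0,0,0,1],[0.001,0,0,0,0,0,1],[0,0,0,0,0,0,1]]'>/dev/null; python3 -c "
from h import *
tcp()"; python3 -m crank '[[0.001,0,0,0,0,0,1],[0,0,0,0,0,0,1]]'>/dev/null; python3 -c "
from h import *
tcp()"; python3 -m crank '[[0.001,0,0,0,0,0,1],[0,0,0,0,0,0,1]]'>/dev/null; python3 -c "
from h import *
tcp()"
```

```text
t 12.43 tcp_plate mm [-1.4 63.9 43.7] F plate [ 5.9 -0.5  0.2] w -0.0
t 12.6 tcp_plate mm [-1.9 63.8 43.8] F plate [ 8.   0.5 -1. ] w -0.0
t 12.77 tcp_plate mm [-2.5 63.7 43.8] F plate [ 9.9  0.6 -1.2] w -0.0
```

```bash
python3 -m crank '[[0.001,0,0,0,0,0,1],[0,0,0,0,0,0,1]]'>/dev/null; python3 -c "
from h import *
tcp()"; python3 -m crank '[[0.001,0,0,0,0,0,1],[0,0,0,0,0,0,1]]'>/dev/null; python3 -c "
from h import *
tcp()"; python3 -m crank '[[0.001,0,0,0,0,0,1],[0,0,0,0,0,0,1]]'>/dev/null; python3 -c "
from h import *
tcp()"
```

```text
t 12.93 tcp_plate mm [-3.3 63.7 43.9] F plate [ 9.7  1.2 -1.4] w 0.0
t 13.1 tcp_plate mm [-4.1 63.6 43.9] F plate [10.3  0.2 -0.8] w -0.0
t 13.27 tcp_plate mm [-5.  63.6 44. ] F plate [10.8  0.1 -1.8] w -0.0
```

```bash
python3 -m crank '[[0.001,0,0,0,0,0,1],[0,0,0,0,0,0,1]]'>/dev/null; python3 -c "
from h import *
tcp()"; python3 -m crank '[[0.001,0,0,0,0,0,1],[0,0,0,0,0,0,1]]'>/dev/null; python3 -c "
from h import *
tcp()"
```

```text
t 13.43 tcp_plate mm [-6.1 63.6 44. ] F plate [ 9.4 -0.2 -0.8] w -0.0
t 13.6 tcp_plate mm [-7.  63.5 44. ] F plate [10.4 -0.2 -0.5] w -0.0
```

```bash
python3 -m crank '[[0.0008,0,0,0,0,0,1],[0,0,0,0,0,0,1]]'>/dev/null; python3 -c "
from h import *
tcp()"; python3 -m crank '[[0.0006,0,0,0,0,0,1],[0,0,0,0,0,0,1]]'>/dev/null; python3 -c "
from h import *
tcp()"
```

```text
t 13.77 tcp_plate mm [-7.8 63.5 44. ] F plate [10.9 -0.7 -1.7] w -0.0
t 13.93 tcp_plate mm [-8.  63.4 44.1] F plate [11.6  0.2 -0.9] w -0.0
```

```bash
python3 -m crank '[[0.0006,0,0,0,0,0,1],[0,0,0,0,0,0,1]]'>/dev/null; python3 -c "
from h import *
tcp()"
```

```text
t 14.1 tcp_plate mm [-8.1 63.4 44.2] F plate [13.6  2.  -0.2] w -0.0
```

Reset stop felt. Go to the robot side of the mains lever.

```bash
python3 -m crank '[[-0.004,0.001,0,0,0,0,1],[-0.002,0,-0.02,0,0,0,1],[0,0,-0.025,0,0,0,1],[0.03,0,0,0,0,0,1],[0.035,0,0,0,0,0,1],[0,0,0,0,0,0,1],[0,0,0,0,0,0,1]]'
python3 - <<'E'
from h import *
go((-65,65,43))
a=grab_frame("side")[130:260,195:355]
cv2.imwrite("pics/c5.png",cv2.cvtColor(cv2.resize(a,None,fx=5,fy=4.6,interpolation=cv2.INTER_CUBIC),cv2.COLOR_RGB2BGR))
E
```

```text
t: 14.68
tool_pos: [0.4344, 0.0372, 0.1844]
tcp_rot: [-0.259, 2.87, 0.036]
force: [0.4, 0.2, 1.0]
width: 0.001
grasp_force: 0.0
t 14.68 tcp_plate mm [-72.   65.2  88.5] F plate [0.7 0.1 0.9] w 0.0
shift [-7.1 -0.3 45.5] turn [ 0.11 -0.04  0.03]
```

View pics/c5.png

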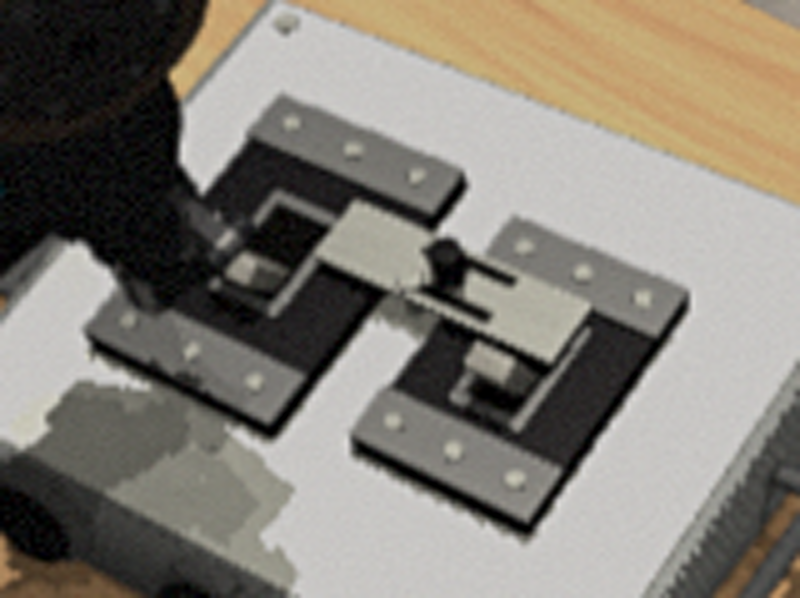

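Bar corner at (589,300) = full travel; standby lever (490,358) off; mains lever tip (250,270), fingers in front of it. Lower and push toward on.

```bash
python3 -m crank '[[0,0,0.02,0,0,0,1],[0,0,0.02,0,0,0,1],[0,0,0.005,0,0,0,1],[0,0,0,0,0,0,1],[-0.005,0,0,0,0,0,1],[-0.005,0,0,0,0,0,1],[-0.005,0,0,0,0,0,1],[-0.004,0,0,0,0,0,1],[-0.004,0,0,0,0,0,1],[-0.004,0,0,0,0,0,1],[0,0,0,0,0,0,1]]' >/dev/null; python3 -c "
from h import *
tcp()"; python3 -m crank '[[-0.003,0,0,0,0,0,1],[-0.003,0,0,0,0,0,1],[-0.003,0,0,0,0,0,1],[-0.003,0,0,0,0,0,1],[0,0,0,0,0,0,1]]' >/dev/null; python3 -c "
from h import *
tcp()"
```

```text
t 15.65 tcp_plate mm [-43.5  65.3  43.6] F plate [-3.3 -0.5  2.5] w 0.0
t 16.07 tcp_plate mm [-31.6  65.3  43.6] F plate [-4.4  0.7  2.2] w 0.0
```

```bash
python3 -m crank '[[-0.002,0,0,0,0,0,1],[-0.002,0,0,0,0,0,1],[-0.002,0,0,0,0,0,1],[0,0,0,0,0,0,1]]' >/dev/null; python3 -c "
from h import *
tcp()"; python3 -m crank '[[-0.002,0,0,0,0,0,1],[-0.002,0,0,0,0,0,1],[0,0,0,0,0,0,1]]' >/dev/null; python3 -c "
from h import *
tcp()";  python3 -m crank '[[-0.002,0,0,0,0,0,1],[-0.001,0,0,0,0,0,1],[0,0,0,0,0,0,1]]' >/dev/null; python3 -c "
from h import *
tcp()"
```

```text
t 16.4 tcp_plate mm [-25.5  65.2  43.6] F plate [-4.4  0.7  1.8] w 0.0
t 16.65 tcp_plate mm [-21.4  65.2  43.6] F plate [-3.5  0.6  2. ] w -0.0
t 16.9 tcp_plate mm [-18.3  65.1  43.6] F plate [-3.4 -0.   2. ] w 0.0
```

```bash
python3 -m crank '[[-0.002,0,0,0,0,0,1],[-0.002,0,0,0,0,0,1],[0,0,0,0,0,0,1]]' >/dev/null; python3 -c "
from h import *
tcp()"; python3 -m crank '[[-0.002,0,0,0,0,0,1],[-0.002,0,0,0,0,0,1],[0,0,0,0,0,0,1]]' >/dev/null; python3 -c "
from h import *
tcp()";  python3 -m crank '[[-0.002,0,0,0,0,0,1],[-0.001,0,0,0,0,0,1],[0,0,0,0,0,0,1]]' >/dev/null; python3 -c "
from h import *
tcp()"
```

```text
t 17.15 tcp_plate mm [-14.4  65.1  43.5] F plate [-3.5  1.6  1.2] w -0.0
t 17.4 tcp_plate mm [-10.3  65.1  43.6] F plate [-3.2  0.9  1.7] w -0.0
t 17.65 tcp_plate mm [-7.5 65.1 43.5] F plate [-4.5 -0.8  2.2] w -0.0
```

Past the latch. Now 1 mm steps to the on stop.

```bash
python3 -m crank '[[-0.001,0,0,0,0,0,1],[0,0,0,0,0,0,1]]' >/dev/null; python3 -c "
from h import *
tcp()"; python3 -m crank '[[-0.001,0,0,0,0,0,1],[0,0,0,0,0,0,1]]' >/dev/null; python3 -c "
from h import *
tcp()";  python3 -m crank '[[-0.001,0,0,0,0,0,1],[0,0,0,0,0,0,1]]' >/dev/null; python3 -c "
from h import *
tcp()"
```

```text
t 17.82 tcp_plate mm [-6.6 65.1 43.4] F plate [-3.6 -0.2  0.7] w 0.0
t 17.98 tcp_plate mm [-5.5 65.1 43.4] F plate [-5.1 -0.2 -0.4] w -0.0
t 18.15 tcp_plate mm [-4.5 65.1 43.3] F plate [-3.9  0.4 -0.7] w -0.0
```

```bash
python3 -m crank '[[-0.001,0,0,0,0,0,1],[0,0,0,0,0,0,1]]' >/dev/null; python3 -c "
from h import *
tcp()"; python3 -m crank '[[-0.001,0,0,0,0,0,1],[0,0,0,0,0,0,1]]' >/dev/null; python3 -c "
from h import *
tcp()";  python3 -m crank '[[-0.0007,0,0,0,0,0,1],[0,0,0,0,0,0,1]]' >/dev/null; python3 -c "
from h import *
tcp()"
```

```text
t 18.32 tcp_plate mm [-3.4 65.1 43.4] F plate [-4.9  1.4 -1.2] w 0.0
t 18.48 tcp_plate mm [-2.3 65.1 43.4] F plate [-4.5  0.3 -1. ] w -0.0
t 18.65 tcp_plate mm [-1.5 65.1 43.5] F plate [-5.5  0.3 -0.9] w -0.0
```

```bash
python3 -m crank '[[-0.001,0,0,0,0,0,1],[0,0,0,0,0,0,1]]' >/dev/null; python3 -c "
from h import *
tcp()"; python3 -m crank '[[-0.0007,0,0,0,0,0,1],[0,0,0,0,0,0,1]]' >/dev/null; python3 -c "
from h import *
tcp()"
```

```text
t 18.82 tcp_plate mm [-1.2 65.1 43.4] F plate [-8.8 -0.7  0.8] w 0.0
t 18.98 tcp_plate mm [-1.1 65.2 43.3] F plate [-10.   -1.9   0.6] w 0.0
```

On stop felt. Retreat and check.

```bash
python3 -m crank '[[0.005,0,0,0,0,0,1],[0.02,0,0,0,0,0,1],[0.01,0,-0.03,0,0,0,1],[0.01,0,-0.035,0,0,0,1],[0,0,-0.035,0,0,0,1],[0,0,-0.03,0,0,0,1],[0,0,0,0,0,0,1],[0,0,0,0,0,0,1],[0,0,0,0,0,0,1]]'
python3 - <<'E'
from h import *
tcp()
a=grab_frame("side")[130:260,195:355]
cv2.imwrite("pics/c6.png",cv2.cvtColor(cv2.resize(a,None,fx=5,fy=4.6,interpolation=cv2.INTER_CUBIC),cv2.COLOR_RGB2BGR))
for a in(.6,.66):
    p=O+RP.apply([65e-3*np.sin(a-.33),.065,-.009+.065*np.cos(a-.33)]);print(a,((proj("side",p)-(195,130))*(5,4.6)).round())
E
```

```text
t: 19.73
tool_pos: [0.4389, 0.0375, 0.2735]
tcp_rot: [-0.259, 2.865, 0.035]
force: [-0.2, 0.3, 0.1]
width: -0.0
grasp_force: 0.0
t 19.73 tcp_plate mm [-44.6  64.7 173.4] F plate [-0.1  0.3  0.1] w -0.0
0.6 [280. 183.]
0.66 [285. 179.]
```

View pics/c6.png

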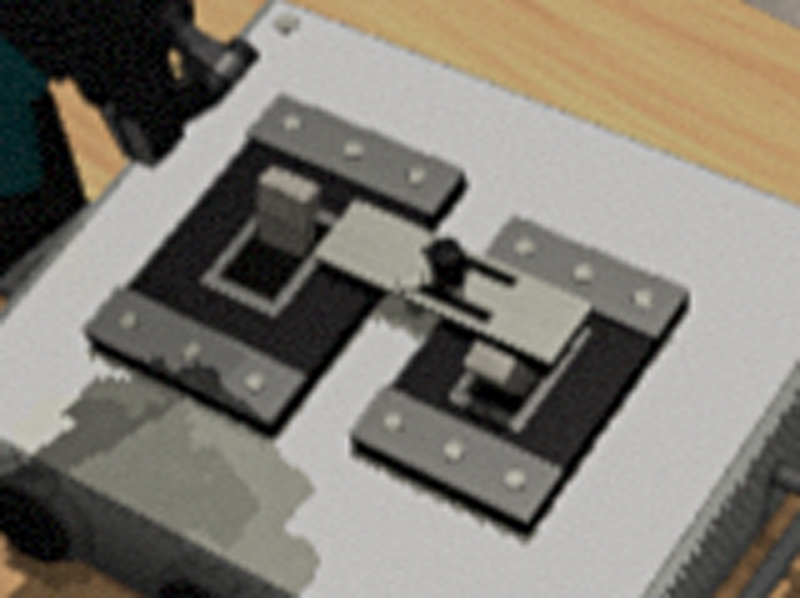

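Mains tip at (288,182) is on, bar corner (589,300) is fully across, and standby (490,358) is off.

```bash
python3 -c "
from cell import *
print(sign_off())"
```

```text
the job is handed in; nothing more can be done
None
```

The power box is switched over to mains and the job is handed in. Standby is off, the bar is fully across and mains is reset and on, each felt to its stop with no push above about 14 N; the tools were left alone and the judge's result was not shown.

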